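# Change the filter cassette of the bench dust extractor

## Robot

A 6-joint arm with a two-finger parallel gripper is mounted at the origin on the work surface. World frame = base frame: x ahead of the robot, y to its left, z up, the work surface at z = 0. Lengths are in m, angles in rad, forces in N, time in s.
With the tool pointing down it reaches from about 0.325 to 0.75 m from the base axis. Payload 7.6 kg.
Tool frame: the origin (TCP) lies between the finger pads; the fingertips stand tips_ahead ahead of it and the grasp point (between the pads) lies 8 mm behind it (tips_ahead is the distance from the TCP to the fingertips, in m); z points along the fingers, y is the line along which they close (so a half turn about z gives the same grasp; the last joint's range is limited). The gripper opens to 85 mm and grips with 20 to 120 N. Pads are 22 mm wide; open, the fingers measure 114 mm over their backs; the gripper's body (76 mm by 85 mm) begins 54 mm behind the grasp point. The pads swing forward as they close: fully open they stand 13 mm farther back than shut.
Start: joints at [-1.22, 0.052, 1.401, -0, 1.689, -0.07], TCP at [0.214, -0.479, 0.242] pointing down, gripper open.
Joint ranges: [-2.9, 2.9], [-0.91, 2.17], [0.12, 2.37], [-1.06, 4.2], [0.26, 2.73], [-2.93, 2.93]. Speed limits (rad/s): [2.57, 2.57, 3.01, 3.14, 3.14, 3.14].

## Interface

Orientations are given as a rotation vector (axis times angle).
In Python, from station import * gives the robot as it stands.
- The arm moves only by the tool apply_moves, never from a script. Its argument "series" is one flat list of numbers, 5 for each row, row after row: the opening, from 0 (shut) to 1 (fully open), then the shift along the tool's x, y, z in cm, then the turn about the tool's z in rad. In form: [jaw, dx, dy, dz, yaw, jaw, dx, dy, dz, yaw, ...]. A call has exactly 5 rows; each row shifts and turns the commanded pose from where the row before left it, along the tool's axes as they then stand; what a row does not reach is not made up. A row lasts 1/8 s, in which the tool goes at most 62.5 mm and 10.7 degrees, less where a joint would pass 70% of its speed; a pose out of reach is approached as far as the arm can. A call is refused whole if a number of a shift passes 6.25 or a number of a turn 0.188, either way. A call with a gripper value outside its range is refused whole. The fingers move at their own pace and stop on an object; "force" is the grip in N (left out, the last holds). Time passes only in rows, so rows that do not move let the fingers close, or fill a call up. It gives the time, the measured TCP pose, the force, the opening and the grip force at its end, in the units of the state.
- read_state(): the state, without advancing time (a new reading comes with each control period).
- get_image(name): name is "scene" or "top" or "wrist"; returns the picture (420x560x3 uint8, red, green, blue); there is no depth.
- camera_params(name): a dict with "vertical_fov" (degrees; the focal length in pixels is half the picture's height over the tangent of half this angle, whatever the lens; pixels are square), "cx", "cy" (the principal point, pixels), "pose" (4x4, takes a point from camera to world coordinates). Camera axes: x right, y down, z forward; pixel columns grow to the right and rows downward; lengths in m; the calibration is good to about 2 mm. The wrist camera is an equidistant fisheye: a pixel r from the principal point sees the ray r / f radians off the axis. A picture is of the moment at which its call begins: read the wrist's pose just before it. camera_params takes no time and is no camera call; for the wrist camera it gives the pose at the moment of the call.
- sign_off(): hands the job in; it is judged then, once.
Trained networks look in the newest picture that a camera, given by its name, has taken for a name from the list of things; names that differ only in an ending like _2 or _b are one class to them, and where a whole thing is asked for, a point or a joint stands for the part that bears it (a point fixed in the world has none). Each returns a list of dicts, best first, with "score" (0 to 1); they miss things now and then, are a little off and sometimes report something else, mostly with a low value. They report only what shows in the picture. A call takes as long as a camera call.
- masks_of(camera, query): "region" (420x560 bool, what is visible of it).
- spot_point(camera, query): "point" ([x, y, z] in m, in world coordinates, good to about 4 mm: a listed point, or the origin of a listed thing).
The state is a dict: "time": time; "q": joint angles; "joint_vel": joint speeds; "tau": joint torques, N m; "ee_pos": TCP position; "orientation": TCP orientation; "force": force on the tool from outside, world axes, zero at the start; "moment": the same for the moment, N m; "width": finger opening in m; "grip_force": force on a finger pad.
Only numpy, scipy, OpenCV 4.12 (cv2) and the standard library are available. Lean on these libraries where they do the work, as an engineer would, in place of code of your own. Each camera call takes 0.05 s, during which the arm holds its last target. There are 200 camera calls.

## Task

Change the filter of the dust extractor: lift the old cassette, which is standing proud of the recess, out and set it upright in the open steel tray, and only then put in the fresh oblong cassette of the same shape (not the square one) and press it down until its top is flush with the extractor's top. After that push the selector knob in and, keeping it in, turn it clockwise by one position, from the one-bar mark to the two-bar mark, and let it spring back out there. Leave everything else where it is.

Things in the scene. Friction and masses are not known exactly. Their poses are not given: they have to be found in the camera images.
- extractor: Fixed grey dust extractor, a box 300 mm long (its x) by 170 mm wide (its y), its flat top 90 mm above the table. Origin: centre of its underside; x runs from the selector to the recess. A 30 mm outlet stub on its +x end. The recess is at x = +60 mm, the selector's axis at x = -90 mm, both at y = 0. Its position and yaw vary.
- recess (a point): Centre of the recess mouth, level with the extractor's top; axes as the extractor's. The recess is 124 mm (x) by 80 mm (y): 2 mm of play per side of a cassette; its steel lip is rounded to 3 mm. A cassette set in rests on a stiff seal carrier 28 mm below the top and so stands 12 mm proud until pressed; it lifts out freely.
- carrier (a joint): How far the rubber-faced carrier on the recess floor is pushed down, m: 0 at the start, 0.012 at its stop, where a cassette's top is flush with the extractor's top. It yields to about 11 N (and 3 N more at 20 mm/s) and stays where it is left.
- cassette_old: The old filter cassette: grey with a pleated paper pattern, in the recess at the start, its body's top 12 mm above the extractor's top. Body 120 (x) x 76 x 40 mm high; a black gripping rib stands on the middle of its top: 70 mm long (along x), 16 mm wide, 25 mm high. About 0.2 kg. Origin: centre of the underside; z up. Half a turn about z makes no difference.
- cassette_fresh: The fresh filter cassette, the same shape and colour as the old one, standing upright on the table, at a varying place. Body 120 (x) x 76 x 40 mm high; a black gripping rib stands on the middle of its top: 70 mm long (along x), 16 mm wide, 25 mm high. About 0.2 kg. Origin: centre of the underside; z up. Half a turn about z makes no difference.
- fresh_top (a point): Centre of the flat top face of the fresh cassette's body, at the rib's foot, 40 mm above the underside.
- tray: Fixed open steel tray, outside 120 mm (x) by 170 mm (y), 45 mm high, walls and floor 5 mm (inside 110 x 160 mm). The cassette fits in with its long side along the tray's y. Origin: centre of the underside. Its place varies.
- selector_grip (a point): Point on the selector's (vertical) axis, 34 mm above the extractor's top at the start; it moves with the knob, its x along the knob's bar, towards the white pointer line. Black knob: a disc of 54 mm dia, its top 18 mm above the extractor's top, and on it a grip bar 50 mm long, 14 mm wide, from 18 to 46 mm above the extractor's top.
- selector (a joint): Angle of the selector, rad, clockwise from above. Positions: 0 (start; pointer at the one-bar mark, 60 degrees anticlockwise of the extractor's x), 1.047 (two-bar mark; pointer along x, at the recess), 2.094 (three-bar mark). Locked with 0.1 rad of play unless pushed in over 6 mm, then free. Let go within 0.2 rad of a position it drops into it.
- selector_push (a joint): How far the selector is pushed in (down), m: 0 out, 0.009 at its stop. A spring pushes it out, 4 N at 0 growing to 8 N at the stop.
- cassette_square: A bystander to leave alone: a square filter cassette for another machine, 100 x 100 x 40 mm with the same rib, too wide for the recess. Upright on the table. Origin: centre of the underside.
- jar: A bystander to leave alone: paint jar with white cap, 80 mm dia, 95 mm high. Origin: centre of the underside.
- jar_small: A bystander to leave alone: small paint jar with white cap, 64 mm dia, 85 mm high, beyond the extractor. Origin: centre of the underside.
- tin: A bystander to leave alone: paint tin, 100 mm dia, 120 mm high, beyond the extractor. Origin: centre of the underside.
- sanding_block: A bystander to leave alone: cork sanding block, 60 x 100 x 35 mm, near the robot. Origin: centre of the underside.
- brush: A bystander to leave alone: flat paint brush lying down, 205 mm long, 46 mm wide, 14 mm high, near the robot. Origin on its underside, at the ferrule.

How it is judged:
By the outcome, as a careful person would: the job done as asked, in the order asked, and still so for the second after the job is handed in, with the robot touching nothing.
It also fails if it takes over 70 s, if anything falls off the work surface, if the arm or the gripper's body presses on something with over 40 N, if the wrist force passes 120 N, or if a joint passes its speed limit or range.

## Working session

There is one attempt and no reset: what is moved stays moved. The work goes in short steps, Python scripts to look and compute and a tool call to move; the robot and the scene stay as the last step left them, time stands still between calls to the robot, and variables do not carry over. Pictures are saved under pics/ and viewed, at most 10 in all, crops included, and the job is handed in when it is done.

Besides the shell and the picture viewer there is one more tool, called after "Request:" by a JSON object that holds its "name" and its "arguments", one argument or row to a line. apply_moves: Moves the arm, as the interface text tells. Its arguments: {"type":"object","properties":{"series":{"type":"array","items":{"type":"number"}},"force":{"type":"number"}},"required":["series"]}

```bash
mkdir -p pics; ls
python3 - <<'E'
from station import *
import cv2
s=read_state(); print(s)
for c in ("scene","top"):
    cv2.imwrite(f"pics/{c}0.png",get_image(c)[:,:,::-1])
    p=camera_params(c); print(c,p["vertical_fov"],p["cx"],p["cy"],p["pose"].tolist() if hasattr(p["pose"],"tolist") else p["pose"])
    for n in ("extractor","recess","cassette_old","cassette_fresh","fresh_top","tray","selector_grip","cassette_square","jar","sanding_block","brush","tin","jar_small"):
        r=spot_point(c,n); print(n,[([round(float(v),3) for v in d["point"]],round(d["score"],2)) for d in r[:3]])
print(read_state()["time"])
E
```

```text
pics
{'time': 0.0, 'q': array([-1.22030993e+00,  5.28340007e-02,  1.40171504e+00,  2.59850952e-05,
        1.68859316e+00, -7.03539802e-02]), 'joint_vel': array([-0.00207809,  0.00041561, -0.00159691,  0.00018909,  0.00042486,
       -0.00027019]), 'tau': array([ 1.68327246e-03, -3.81662178e+01, -3.60186946e+01, -4.13894668e-06,
        6.15123907e-03, -2.69685181e-06]), 'ee_pos': array([ 0.21438286, -0.47892949,  0.24147875]), 'orientation': array([-3.07079423e+00, -6.55870516e-01,  2.99522490e-04]), 'force': array([ 0.50493601, -0.30195471,  0.83936178]), 'moment': array([ 0.02783912,  0.03425145, -0.02940644]), 'grip_force': 0.0, 'width': 0.08516043806489043}
scene 52.9095486139729 285.48340147203 211.96999948353658 [[-0.4474502323588664, 0.5638926101809622, -0.6941278079325868, 1.1950197521292285], [0.8941424279250124, 0.2671080891271343, -0.35939196889637753, 0.31882963596128566], [-0.017251323032173818, -0.7814591434657042, -0.6237178841010471, 0.6759574162797873], [0.0, 0.0, 0.0, 1.0]]
extractor [([0.555, 0.001, -0.005], 0.63)]
recess []
cassette_old [([0.623, -0.002, 0.059], 
[... 751 characters left out ...]
 -0.2009182932526755, -0.9796079017016557, 1.2050847292452238], [0.0, 0.0, 0.0, 1.0]]
extractor [([0.562, 0.003, -0.004], 0.88)]
recess []
cassette_old [([0.621, 0.005, 0.061], 0.97)]
cassette_fresh [([0.602, 0.318, -0.003], 0.76)]
fresh_top [([0.603, 0.317, 0.04], 0.59)]
tray [([0.618, -0.334, -0.004], 0.72)]
selector_grip [([0.471, 0.002, 0.124], 0.61), ([0.563, 0.002, -0.005], 0.33)]
cassette_square []
jar [([0.439, 0.283, 0.0], 0.73), ([0.615, -0.334, -0.006], 0.16)]
sanding_block [([0.313, 0.203, 0.002], 0.8), ([0.44, 0.286, 0.001], 0.35)]
brush [([0.319, -0.204, -0.001], 0.78)]
tin [([0.747, -0.223, 0.002], 0.9)]
jar_small [([0.736, 0.22, 0.002], 0.86), ([0.751, -0.22, 0.0], 0.43)]
1.4
```

View pics/top0.png

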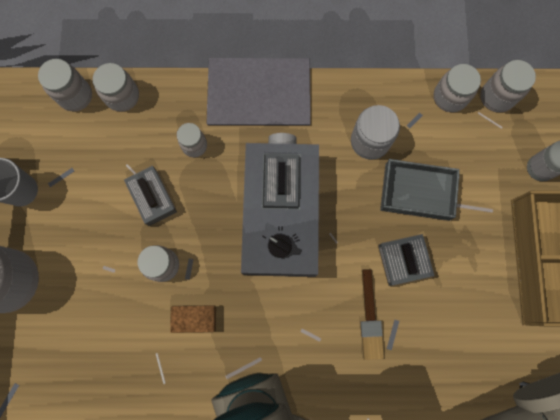

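View pics/scene0.png

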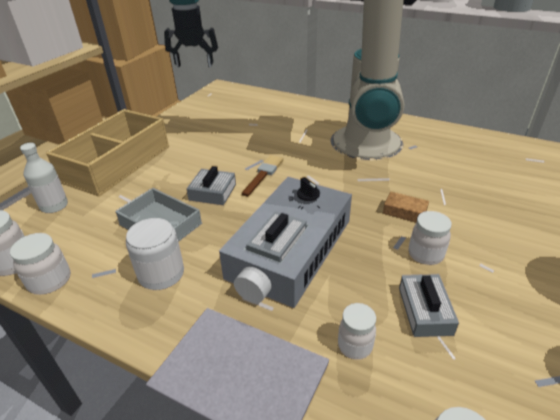

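The top view shows the extractor upright in the picture: old cassette at (282,180), knob at (280,243) pointing up-left. The fresh cassette is at (150,195), tray at (420,190) and the square cassette at (408,260). Next I fit poses to the silhouettes in both cameras.

```bash
cat > h.py <<'E'
from station import *
import numpy as np, cv2
from scipy.optimize import minimize
from scipy.spatial.transform import Rotation as R
def proj(p,P):
    T=np.linalg.inv(np.array(p["pose"])); f=210/np.tan(np.radians(p["vertical_fov"])/2)
    c=P@T[:3,:3].T+T[:3,3]
    return np.c_[p["cx"]+f*c[:,0]/c[:,2],p["cy"]+f*c[:,1]/c[:,2]]
def box(x0,x1,y0,y1,z0,z1): return np.array([[x,y,z] for x in(x0,x1) for y in(y0,y1) for z in(z0,z1)],float)
CAS=[box(-.06,.06,-.038,.038,0,.04),box(-.035,.035,-.008,.008,.04,.065)]
S=4
def render(p,boxes,v,z):
    m=np.zeros((420*S,560*S),np.uint8); c,s=np.cos(v[2]),np.sin(v[2])
    for b in boxes:
        P=b@np.array([[c,s,0],[-s,c,0],[0,0,1]])+[v[0],v[1],z]
        h=cv2.convexHull(((proj(p,P)+.5)*S-.5).round().astype(np.int32)); cv2.fillConvexPoly(m,h,1)
    return cv2.resize(m.astype(np.float32),(560,420),interpolation=cv2.INTER_AREA)
def fit(obs,boxes,v0,z=0):
    def cost(v):
        t=0
        for p,m in obs:
            r=render(p,boxes,v,z); t+=1-np.minimum(r,m).sum()/np.maximum(r,m).sum()
        return t/len(obs)
    best=None
    for dy in(-.1,0,.1):
        v=np.array(v0)+[0,0,dy]
        o=minimize(cost,v,method="Nelder-Mead",options=dict(initial_simplex=[v,v+[.01,0,0],v+[0,.01,0],v+[0,0,.1]],xatol=1e-4,fatol=1e-4))
        if best is None or o.fun<best.fun: best=o
    return best.x.round(4),round(best.fun,3)
def pose(s=None):
    s=s or read_state(); M=R.from_rotvec(s["orientation"]).as_matrix()
    return s["ee_pos"],np.arctan2(M[1,0],M[0,0]),M
def go(x,y,z,h):
    "print the shift in the tool frame (cm) before the turn, and the turn"
    s=read_state();p,h0,M=pose(s); d=M.T@(np.array([x,y,z])-p)*100
    dt=-((h-h0+np.pi)%(2*np.pi)-np.pi)
    print("t",round(s["time"],2),"shift cm",d.round(2),"norm",np.linalg.norm(d).round(2),"yaw",round(dt,3))
E
python3 - <<'E'
from h import *
import station
print([ (n,getattr(station,n)) for n in dir(station) if "tip" in n.lower()])
cams={c:camera_params(c) for c in("top","scene")}
for c in cams: get_image(c)
T={"extractor":([box(-.15,.15,-.085,.085,0,.09)],(.56,.002,0),0),"cassette_fresh":(CAS,(.6,.317,0.6),0),"tray":([box(-.06,.06,-.085,.085,0,.045)],(.619,-.333,0),0),"cassette_square":([box(-.05,.05,-.05,.05,0,.04),CAS[1]],(.45,-.289,.1),0)}
for n,(b,v0,z) in T.items():
    obs={}
    for c,p in cams.items():
        l=masks_of(c,n)
        for d in l:
            m=d["region"].astype(np.float32); r=render(p,b,v0,z)
            if np.minimum(r,m).sum()>.5*m.sum(): obs[c]=(p,m);break
    for k in obs: print(n,k,fit([obs[k]],b,v0,z))
    if len(obs)==2: print(n,"both",fit(list(obs.values()),b,v0,z))
E
```

```text
[('tips_ahead', 0.011)]
extractor top (array([ 0.5638,  0.0043, -0.0164]), np.float64(0.212))
extractor scene (array([ 0.5591,  0.0008, -0.0215]), np.float64(0.208))
extractor both (array([ 0.564 ,  0.003 , -0.0184]), np.float64(0.216))
cassette_fresh top (array([0.604 , 0.3194, 0.4945]), np.float64(0.031))
cassette_fresh scene (array([0.603 , 0.3165, 0.4767]), np.float64(0.025))
cassette_fresh both (array([0.6039, 0.318 , 0.4655]), np.float64(0.044))
tray top (array([ 0.62  , -0.3296, -0.1455]), np.float64(0.018))
tray scene (array([ 0.6174, -0.3346, -0.1593]), np.float64(0.325))
tray both (array([ 0.6195, -0.3305, -0.1497]), np.float64(0.179))
cassette_square top (array([ 0.4506, -0.289 ,  0.2256]), np.float64(0.026))
cassette_square scene (array([ 0.4488, -0.2928,  0.2644]), np.float64(0.064))
cassette_square both (array([ 0.4502, -0.29  ,  0.2229]), np.float64(0.055))
```

Request:
{"name": "apply_moves", "arguments": {
  "series": [1,5,-2.4,0,0,1,5,-2.4,0,0,1,5,-2.4,0,0,1,5,-2.4,0,0,1,5,-2.4,0,0]
}}

```text
time: 2.52
ee_pos: [0.3946, -0.2661, 0.2425]
orientation: [3.072, 0.656, 0.001]
force: [1.0, -0.9, -0.8]
width: 0.0853
grip_force: 0.0
```

Request:
{"name": "apply_moves", "arguments": {
  "series": [1,5,-2.4,0,0,1,5,-2.4,0,0,1,5,-2.4,0,0,1,5,-2.4,0,0,1,5,-2.4,0,0]
}}

```text
time: 3.15
ee_pos: [0.5738, -0.0543, 0.2424]
orientation: [3.072, 0.656, 0.001]
force: [0.4, -0.4, 0.4]
width: 0.0852
grip_force: 0.0
```

Request:
{"name": "apply_moves", "arguments": {
  "series": [1,5,-2.4,0,0,1,0,0,0,0.15,1,0,0,0,0.15,1,0,0,0,0.14,1,0,0,0,0]
}}

```text
time: 3.78
ee_pos: [0.6087, -0.0136, 0.2422]
orientation: [3.141, -0.028, -0.0]
force: [-0.9, 0.3, -0.4]
width: 0.0854
grip_force: 0.0
```

```bash
cat >> h.py <<'E'
def fish(p,P):
    T=np.linalg.inv(np.array(p["pose"])); f=210/np.tan(np.radians(p["vertical_fov"])/2)
    c=P@T[:3,:3].T+T[:3,3]; n=np.hypot(c[:,0],c[:,1]); r=f*np.arctan2(n,c[:,2])/n
    return np.c_[p["cx"]+r*c[:,0],p["cy"]+r*c[:,1]]
def unfish(p,uv,z):
    "pixels -> world points on plane z"
    f=210/np.tan(np.radians(p["vertical_fov"])/2); T=np.array(p["pose"])
    d=np.array(uv,float)-[p["cx"],p["cy"]]; r=np.linalg.norm(d,axis=1); th=r/f
    ray=np.c_[d/r[:,None]*np.sin(th)[:,None],np.cos(th)]@T[:3,:3].T
    return T[:3,3]+ray*((z-T[2,3])/ray[:,2])[:,None]
E
python3 - <<'E'
from h import *
print(pose()[0],pose()[1]); 
cv2.imwrite("pics/w1.png",cv2.resize(get_image("wrist")[:,:,::-1],(784,588)))
for n in("cassette_old","recess","selector_grip","extractor"):
  print(n,[(np.round(d["point"],3),d["score"]) for d in spot_point("wrist",n)[:2]])
go(.622,.002,.2,-.018)
E
```

```text
[ 0.6086651  -0.01355609  0.24217699] -0.017909394862324565
cassette_old [(array([0.617, 0.008, 0.066]), 0.72)]
recess []
selector_grip [(array([ 0.469, -0.   ,  0.123]), 0.73)]
extractor [(array([ 0.471, -0.002,  0.123]), 0.5), (array([ 0.602,  0.319, -0.003]), 0.48)]
t 4.03 shift cm [ 1.31 -1.58  4.23] norm 4.7 yaw 0.0
```

View pics/w1.png

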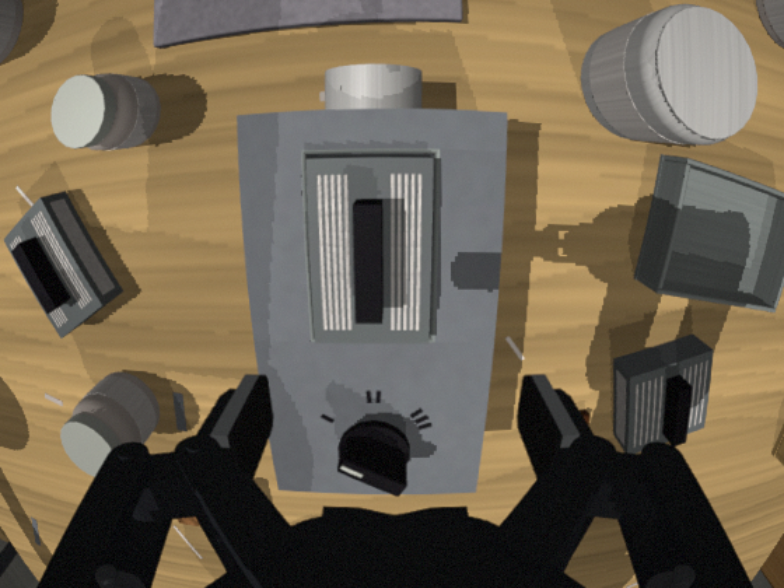

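The wrist view shows the extractor's top corners at about (238,115), (506,113), (476,492) and (279,490). The old cassette's rib spans (354..383, 199..324). I convert these to world positions.

Run:
```python
from h import *
p=camera_params("wrist")
u=lambda l:(np.array(l)+.5)/1.4-.5
for n,l,z in(("ext",[(238,115),(506,113),(476,492),(279,490)],.09),("rib",[(354,199),(383,199),(383,323),(356,325)],.127),("castop",[(308,157),(433,157),(434,337),(314,341)],.102)):
    P=unfish(p,u(l),z)[:,:2]; print(n,P.round(4).tolist(),"mean",P.mean(0).round(4)); 
    a=P[0]+P[1]-P[2]-P[3]; b=P[0]+P[3]-P[1]-P[2]; print(" yaw",np.arctan2(a[1],a[0]).round(4),np.arctan2(-b[0],b[1]).round(4))
g=camera_params("wrist"); print(g["cx"],g["cy"])
```

```text
ext [[0.7132, 0.0843], [0.7093, -0.084], [0.4102, -0.0793], [0.4128, 0.0905]] mean [0.5614 0.0029]
 yaw -0.0181 -0.0191
rib [[0.6599, 0.0081], [0.6595, -0.0077], [0.5866, -0.0059], [0.5856, 0.0101]] mean [0.6229 0.0012]
 yaw -0.026 0.021
castop [[0.6832, 0.0372], [0.6812, -0.0371], [0.5653, -0.0383], [0.5634, 0.0415]] mean [0.6233 0.0008]
 yaw -0.0126 -0.0012
281.73094647099094 206.30405567285268
```

Request:
{"name": "apply_moves", "arguments": {
  "series": [0.5,1.36,-1.52,0,0,0.5,0,0,4,0,0.5,0,0,4,0,0.5,0,0,3,0,0.5,0,0,1.4,0],
  "force": 60
}}

```text
time: 4.65
ee_pos: [0.6218, 0.0014, 0.1162]
orientation: [-3.141, 0.029, 0.005]
force: [0.4, -0.3, -0.3]
width: 0.0428
grip_force: 0.0
```

Request:
{"name": "apply_moves", "arguments": {
  "series": [0.5,0,0,0.2,0,0,0,0,0,0,0,0,0,0,0,0,0,0,0,0,0,0,0,0,0]
}}

```text
time: 5.28
ee_pos: [0.6234, 0.0014, 0.1182]
orientation: [3.141, -0.03, 0.005]
force: [0.4, 0.9, 5.0]
width: 0.0146
grip_force: 60.3
```

Request:
{"name": "apply_moves", "arguments": {
  "series": [0,0,0,-1.5,0,0,0,0,-2.5,0,0,0,0,-3,0,0,0,0,-2,-0.1,0,0,0,0,-0.18]
}}

```text
time: 5.9
ee_pos: [0.6232, 0.0012, 0.2094]
orientation: [3.113, 0.416, 0.006]
force: [0.3, 0.1, -1.7]
width: 0.0148
grip_force: 59.4
```

Request:
{"name": "apply_moves", "arguments": {
  "series": [0,0,0,0,-0.18,0,0,0,0,-0.18,0,0,0,0,-0.18,0,0,0,0,-0.18,0,0,0,0,-0.18]
}}

```text
time: 6.52
ee_pos: [0.6224, 0.0013, 0.2067]
orientation: [-2.622, -1.73, 0.001]
force: [-0.3, 0.3, -2.2]
width: 0.0145
grip_force: 59.4
```

Request:
{"name": "apply_moves", "arguments": {
  "series": [0,0,0,0,-0.18,0,0,0,0,-0.08,0,-2,0,0,0,0,-4,0,0,0,0,-4,0,0,0]
}}

```text
time: 7.15
ee_pos: [0.6069, -0.0996, 0.2065]
orientation: [2.383, 2.046, -0.001]
force: [-0.2, -0.0, -2.7]
width: 0.0147
grip_force: 59.4
```

Run:
```python
from h import *
p=camera_params("top"); get_image("top"); 
obs=[]
b=[box(-.06,.06,-.085,.085,0,.045)]
l=masks_of("top","tray")
if l: print(fit([(p,l[0]["region"].astype(np.float32))],b,(.62,-.33,-.14)))
print(read_state()["width"],pose()[0],pose()[1])
go(.619,-.331,.2,1.423)
```

```text
(array([ 0.6189, -0.3299, -0.1499]), np.float64(0.031))
0.014820970682585331 [ 0.60654443 -0.10237921  0.20652504] 1.413879818081155
t 7.25 shift cm [-22.39   4.8    0.69] norm 22.91 yaw -0.009
```

Request:
{"name": "apply_moves", "arguments": {
  "series": [0,-5.6,1.2,0,0,0,-5.6,1.2,0,0,0,-5.6,1.2,0,0,0,-5.6,1.2,0,0,0,0,0,4,-0.01]
}}

```text
time: 7.88
ee_pos: [0.6216, -0.3322, 0.1698]
orientation: [2.372, 2.047, 0.002]
force: [0.7, 0.5, -1.9]
width: 0.0147
grip_force: 59.5
```

Request:
{"name": "apply_moves", "arguments": {
  "series": [0,0,0,2.5,0,0,0,0,2.5,0,0,0,0,2,0,0,0,0,0,0,0,0,0,0,0]
}}

```text
time: 8.5
ee_pos: [0.6221, -0.3265, 0.0978]
orientation: [2.37, 2.059, 0.001]
force: [0.2, 1.0, -1.3]
width: 0.0151
grip_force: 59.4
```

Run:
```python
from h import *
go(.619,-.331,.061,1.423)
cv2.imwrite("pics/w2.png",get_image("wrist")[:,:,::-1])
```

```text
t 8.5 shift cm [-0.48 -0.25  3.68] norm 3.72 yaw 0.008
```

View pics/w2.png

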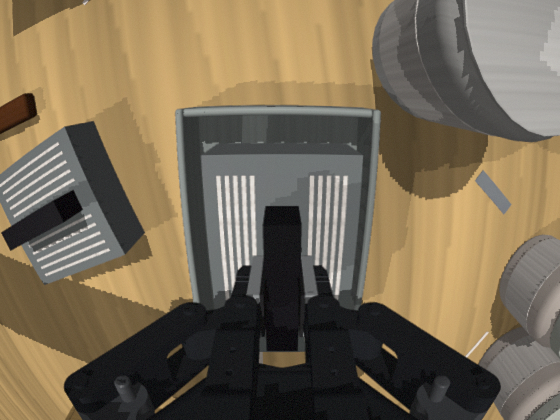

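The old cassette, (200..365, 150..), lies inside the tray walls (177..380) and is well centred. I lower it.

Request:
{"name": "apply_moves", "arguments": {
  "series": [0,-0.4,-0.2,0,0,0,0,0,1.6,0,0,0,0,1.2,0,0,0,0,0.5,0,0,0,0,0.2,0]
}}

```text
time: 9.18
ee_pos: [0.6189, -0.3297, 0.0613]
orientation: [-2.371, -2.06, 0.0]
force: [-6.3, 2.2, 6.4]
width: 0.0149
grip_force: 60.7
```

Request:
{"name": "apply_moves", "arguments": {
  "series": [0,0,0,0.2,0,0,0,0,0,0,0.2,0,0,0,0,0.4,0,0,0,0,0.4,0,0,0,0]
}}

```text
time: 9.8
ee_pos: [0.6191, -0.3299, 0.0591]
orientation: [2.371, 2.061, -0.0]
force: [0.4, 0.6, -0.5]
width: 0.0343
grip_force: 0.0
```

Request:
{"name": "apply_moves", "arguments": {
  "series": [0.5,0,0,-2,0,0.5,0,0,-4,0,0.5,0,0,-5,0,0.5,0,0,-5,0,0.5,0,0,-2,0.18]
}}

```text
time: 10.42
ee_pos: [0.6198, -0.3302, 0.2462]
orientation: [2.544, 1.83, 0.005]
force: [0.0, 0.5, -0.2]
width: 0.0428
grip_force: 0.0
```

Request:
{"name": "apply_moves", "arguments": {
  "series": [0.5,0,0,0,0.188,0.5,0,0,0,0.188,0.5,0,0,0,0.188,0.5,0,0,0,0.188,0.5,0,0,0,0]
}}

```text
time: 11.05
ee_pos: [0.6191, -0.3299, 0.2409]
orientation: [3.042, 0.781, 0.002]
force: [0.1, 0.5, -0.2]
width: 0.0427
grip_force: 0.0
```

Run:
```python
from h import *
go(.590,0,.24,.48)
```

```text
t 11.05 shift cm [ 13.34 -30.31   0.06] norm 33.12 yaw 0.023
```

Request:
{"name": "apply_moves", "arguments": {
  "series": [0.5,2.3,-5.2,0,0,0.5,2.3,-5.2,0,0,0.5,2.3,-5.2,0,0,0.5,2.3,-5.2,0,0,0.5,2.3,-5.2,0,0]
}}

```text
time: 11.68
ee_pos: [0.5947, -0.0448, 0.2405]
orientation: [3.041, 0.785, 0.002]
force: [0.9, -0.4, -0.3]
width: 0.043
grip_force: 0.0
```

Request:
{"name": "apply_moves", "arguments": {
  "series": [0.5,2,-4.4,0,0,0.5,0,0,0,0,0.5,0,0,0,0,0.5,0,0,0,0,0.5,0,0,0,0.02]
}}

```text
time: 12.3
ee_pos: [0.5916, 0.0006, 0.2393]
orientation: [3.052, 0.745, -0.0]
force: [-0.5, -0.1, -0.5]
width: 0.0425
grip_force: 0.0
```

Run:
```python
from h import *
import json
p=camera_params("wrist"); im=get_image("wrist")
cv2.imwrite("pics/w3.png",cv2.resize(im[:,:,::-1],(784,588)))
json.dump({k:np.array(v).tolist() for k,v in p.items()},open("w3.json","w"))
for n in("cassette_fresh","fresh_top","recess"):
  print(n,[(np.round(d["point"],3),d["score"]) for d in spot_point("wrist",n)[:2]])
print(pose()[:2])
```

```text
cassette_fresh [(array([0.6  , 0.321, 0.002]), 0.64)]
fresh_top [(array([0.606, 0.32 , 0.039]), 0.88)]
recess [(array([0.623, 0.003, 0.089]), 0.84)]
(array([0.59155037, 0.00122592, 0.23923065]), np.float64(0.48036385140800714))
```

View pics/w3.png

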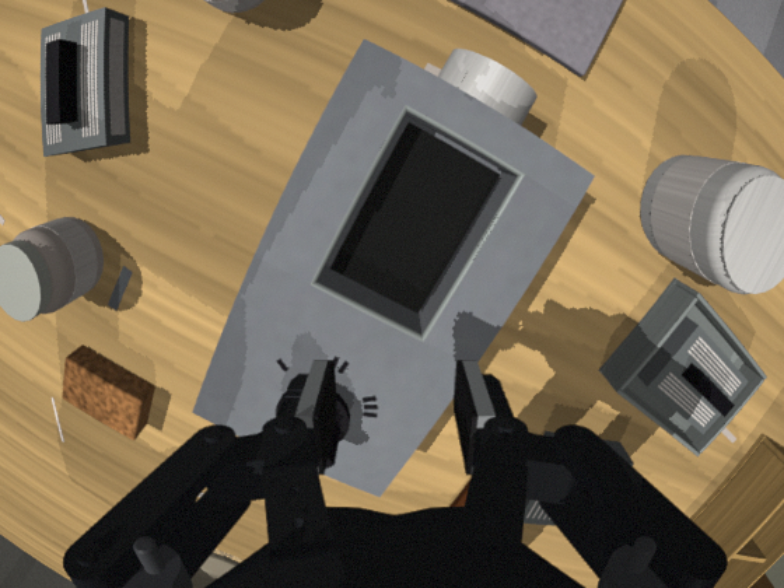

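The old cassette stands in the tray at (685,370). The open recess has lip corners at about (408,107), (523,175), (423,340) and (314,283).

Run:
```python
from h import *
import json
p=json.load(open("w3.json"))
u=lambda l:(np.array(l)+.5)/1.4-.5
for n,l,z in(("ext",[(366,40),(593,177),(380,496),(194,412)],.09),("recess",[(408,107),(523,175),(423,340),(314,283)],.09),("rib",[(47,41),(76,40),(74,122),(46,126)],.065)):
    P=unfish(p,u(l),z)[:,:2]; print(n,"mean",P.mean(0).round(4)); 
    a=P[0]+P[1]-P[2]-P[3]; b=P[0]+P[3]-P[1]-P[2]; print(" yaw",np.arctan2(a[1],a[0]).round(4),np.arctan2(-b[0],b[1]).round(4),"size",np.linalg.norm(a)/2,np.linalg.norm(b)/2)
go(.6035,.318,.24,.475)
```

```text
ext mean [0.5619 0.0026]
 yaw -0.0189 -0.0222 size 0.29790893528518037 0.16787991458381832
recess mean [0.6221 0.0013]
 yaw -0.0202 -0.0309 size 0.1276335354689686 0.08296122385442863
rib mean [0.6045 0.3085]
 yaw 0.4511 0.3397 size 0.07000609665966918 0.03339167039281732
t 12.5 shift cm [ 15.7  -27.54  -0.08] norm 31.7 yaw 0.005
```

Request:
{"name": "apply_moves", "arguments": {
  "series": [0.5,2.6,-4.6,0,0,0.5,2.6,-4.6,0,0,0.5,2.6,-4.6,0,0,0.5,2.6,-4.6,0,0,0.5,2.6,-4.6,0,0]
}}

```text
time: 13.12
ee_pos: [0.6003, 0.2672, 0.2393]
orientation: [3.051, 0.748, 0.0]
force: [0.7, -0.5, -0.1]
width: 0.0428
grip_force: 0.0
```

Request:
{"name": "apply_moves", "arguments": {
  "series": [0.5,0,-2.5,0,0,0.5,0,0,3,0,0.5,0,0,0,0,0.5,0,0,0,0,0.5,0,0,0,0]
}}

```text
time: 13.75
ee_pos: [0.5895, 0.2876, 0.2109]
orientation: [-3.051, -0.747, -0.004]
force: [1.0, 0.0, 0.4]
width: 0.043
grip_force: 0.0
```

Run:
```python
from h import *
import json
p=camera_params("wrist"); im=get_image("wrist")
cv2.imwrite("pics/w4.png",cv2.resize(im[:,:,::-1],(784,588)))
json.dump({k:np.array(v).tolist() for k,v in p.items()},open("w4.json","w"))
for n in("cassette_fresh","fresh_top"):
  print(n,[(np.round(d["point"],3),d["score"]) for d in spot_point("wrist",n)[:2]])
print(pose()[:2])
```

```text
cassette_fresh [(array([ 0.603,  0.319, -0.001]), 0.72), (array([0.606, 0.32 , 0.04 ]), 0.43)]
fresh_top [(array([0.606, 0.322, 0.039]), 0.71)]
(array([0.58918205, 0.28766064, 0.21016426]), np.float64(0.48033257623126774))
```

View pics/w4.png

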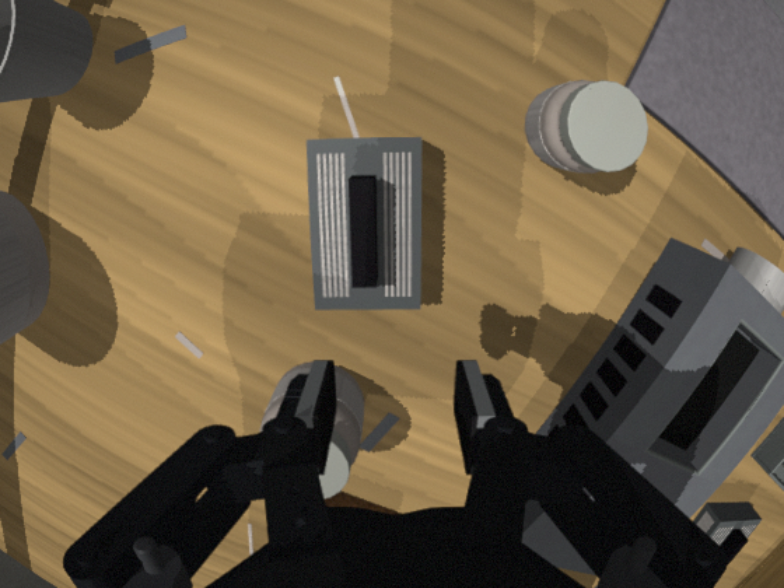

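Run:
```python
from h import *
import json
p=json.load(open("w4.json"))
u=lambda l:(np.array(l)+.5)/1.4-.5
for n,l,z in(("body",[(307,140),(421,138),(421,308),(315,309)],.04),("rib",[(349,176),(377,176),(377,286),(352,288)],.065)):
    P=unfish(p,u(l),z)[:,:2]; print(n,"mean",P.mean(0).round(4)); 
    a=P[0]+P[1]-P[2]-P[3]; b=P[0]+P[3]-P[1]-P[2]; print(" yaw",np.arctan2(a[1],a[0]).round(4),np.arctan2(-b[0],b[1]).round(4),"size",np.linalg.norm(a)/2,np.linalg.norm(b)/2)
cam=json.load(open("w4.json"))
m=masks_of("wrist","cassette_fresh")[0]["region"].astype(np.float32)
import h
h.proj=h.fish
print(fit([(p,m)],CAS,(.604,.318,.47)))
go(.604,.3185,.06,.485)
```

```text
body mean [0.6026 0.3172]
 yaw 0.4893 0.4881 size 0.11884073560231677 0.07567310483081024
rib mean [0.6035 0.3171]
 yaw 0.4773 0.5155 size 0.07102914871290375 0.01662198782006142
(array([0.6028, 0.3178, 0.486 ]), np.float64(0.02))
t 13.95 shift cm [ 2.73 -2.04 14.99] norm 15.38 yaw -0.005
```

Request:
{"name": "apply_moves", "arguments": {
  "series": [0.5,2.6,-2,0,-0.007,0.5,0,0,5,0,0.5,0,0,5,0,0.5,0,0,3.5,0,0.5,0,0,1.5,0]
}}

```text
time: 14.58
ee_pos: [0.6017, 0.3171, 0.0567]
orientation: [3.048, 0.758, -0.006]
force: [0.4, -0.9, 0.9]
width: 0.043
grip_force: 0.0
```

Request:
{"name": "apply_moves", "arguments": {
  "series": [0.5,0,0,0.2,0,0.5,0,0,0,0,0,0,0,0,0,0,0,0,0,0,0,0,0,0,0],
  "force": 80
}}

```text
time: 15.2
ee_pos: [0.6036, 0.3176, 0.059]
orientation: [3.049, 0.758, 0.004]
force: [-0.1, -2.7, 6.5]
width: 0.0141
grip_force: 80.1
```

Request:
{"name": "apply_moves", "arguments": {
  "series": [0,0,0,-1.5,0,0,0,0,-4,0,0,0,0,-5,0,0,0,0,-4,0.12,0,0,0,0,0.18]
}}

```text
time: 15.82
ee_pos: [0.6037, 0.3184, 0.2082]
orientation: [-3.125, -0.287, -0.012]
force: [-0.6, -1.0, -2.7]
width: 0.0139
grip_force: 79.0
```

Request:
{"name": "apply_moves", "arguments": {
  "series": [0,0,0,0,0.18,0,0,0,0,0.026,0,0,5,0,0,0,0,5,0,0,0,0,5,0,0]
}}

```text
time: 16.45
ee_pos: [0.5995, 0.1663, 0.2023]
orientation: [3.141, -0.022, -0.0]
force: [0.9, 0.1, -2.2]
width: 0.0141
grip_force: 79.1
```

Run:
```python
from h import *
print(pose()[:2],read_state()["width"])
go(.622,.0013,.2,-.019)
```

```text
(array([0.59951665, 0.16629279, 0.20230217]), np.float64(-0.014257423121537566)) 0.014059270620650334
t 16.45 shift cm [ 2.48 16.47  0.23] norm 16.65 yaw 0.005
```

Request:
{"name": "apply_moves", "arguments": {
  "series": [0,0.6,4.1,0,0,0,0.6,4.1,0,0,0,0.6,4.1,0,0,0,0.68,4.17,0,0.005,0,0,0,0,0]
}}

```text
time: 17.08
ee_pos: [0.6217, -0.0003, 0.2022]
orientation: [3.141, -0.038, -0.001]
force: [-0.5, 0.9, -2.7]
width: 0.0141
grip_force: 79.2
```

Request:
{"name": "apply_moves", "arguments": {
  "series": [0,0,0,2,0,0,0,0,1,0,0,0,0,0,0,0,0,0,0,0,0,0,0,0,0]
}}

```text
time: 17.7
ee_pos: [0.622, 0.0027, 0.1732]
orientation: [3.141, -0.036, 0.002]
force: [-0.8, -0.0, -1.7]
width: 0.0136
grip_force: 79.2
```

Run:
```python
from h import *
import json,h
go(.622,.0013,.16,-.019)
p=camera_params("wrist"); im=get_image("wrist")
cv2.imwrite("pics/w5.png",cv2.resize(im[:,:,::-1],(784,588)))
json.dump({k:np.array(v).tolist() for k,v in p.items()},open("w5.json","w"))
P=pose()[0]; print(P)
```

```text
t 17.7 shift cm [-0.    0.14  1.32] norm 1.33 yaw -0.004
[0.62198743 0.00261059 0.17306159]
```

View pics/w5.png

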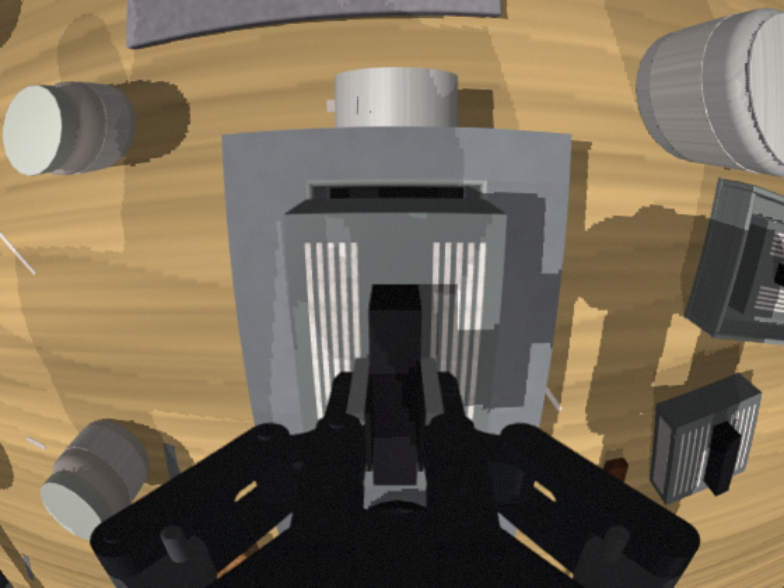

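Run:
```python
from h import *
import json
p=json.load(open("w5.json"))
u=lambda l:(np.array(l)+.5)/1.4-.5
for n,l,z in(("lip far",[(309,181),(488,181)],.09),("bottom front",[(304,197),(488,197)],.115),("top front",[(286,214),(506,214)],.155),("top front2",[(286,214),(506,214)],.157),("rib front",[(370,285),(422,285)],.18)):
    P=unfish(p,u(l),z)[:,:2]; print(n,P.round(4).tolist(),P.mean(0).round(4), "len",np.linalg.norm(P[1]-P[0]).round(4),"yaw",np.arctan2(-(P[0]-P[1])[0],(P[0]-P[1])[1]).round(4))
```

```text
lip far [[0.6872, 0.0423], [0.6855, -0.0428]] [ 6.864e-01 -2.000e-04] len 0.0851 yaw -0.0209
bottom front [[0.6826, 0.0401], [0.6809, -0.0378]] [0.6818 0.0012] len 0.0779 yaw -0.0218
top front [[0.6819, 0.0385], [0.6803, -0.036]] [0.6811 0.0013] len 0.0745 yaw -0.0219
top front2 [[0.6822, 0.038], [0.6806, -0.0355]] [0.6814 0.0012] len 0.0735 yaw -0.0219
rib front [[0.6642, 0.0092], [0.6638, -0.0058]] [0.664  0.0017] len 0.015 yaw -0.022
```

Request:
{"name": "apply_moves", "arguments": {
  "series": [0,0,0.14,0,-0.003,0,0,0,1.2,0,0,0,0,0.6,0,0,0,0,0.6,0,0,0,0,0.6,0]
}}

```text
time: 18.38
ee_pos: [0.6217, 0.0011, 0.1418]
orientation: [3.141, -0.032, -0.0]
force: [-0.5, 0.4, -2.8]
width: 0.014
grip_force: 79.2
```

Request:
{"name": "apply_moves", "arguments": {
  "series": [0,0,0,0.5,0,0,0,0,0.5,0,0,0,0,0.5,0,0,0,0,0.3,0,0,0,0,0,0]
}}

```text
time: 19.0
ee_pos: [0.6216, 0.0011, 0.124]
orientation: [3.141, -0.032, -0.001]
force: [-0.2, 0.4, -0.8]
width: 0.0139
grip_force: 79.2
```

Request:
{"name": "apply_moves", "arguments": {
  "series": [0,0,0,0.3,0,0,0,0,0.2,0,0,0,0,0.2,0,0,0,0,0.2,0,0,0,0,0.2,0]
}}

```text
time: 19.62
ee_pos: [0.622, 0.001, 0.116]
orientation: [3.141, -0.032, 0.003]
force: [-7.3, -0.3, 10.0]
width: 0.0137
grip_force: 80.8
```

Request:
{"name": "apply_moves", "arguments": {
  "series": [0,0,0,0.2,0,0,0,0,0.2,0,0,0,0,0.1,0,0,0,0,0,0,0,0,0,0,0]
}}

```text
time: 20.25
ee_pos: [0.622, 0.001, 0.1106]
orientation: [3.141, -0.032, 0.003]
force: [-4.7, -0.3, 7.8]
width: 0.0138
grip_force: 80.8
```

Request:
{"name": "apply_moves", "arguments": {
  "series": [0,0,0,0.2,0,0,0,0,0.2,0,0,0,0,0.1,0,0,0,0,0,0,0,0,0,0,0]
}}

```text
time: 20.88
ee_pos: [0.6222, 0.001, 0.1088]
orientation: [3.141, -0.032, 0.005]
force: [-14.1, -0.5, 23.5]
width: 0.014
grip_force: 82.9
```

Request:
{"name": "apply_moves", "arguments": {
  "series": [0.15,0,0,0,0,0.4,0,0,0,0,0.4,0,0,0,0,0.4,0,0,-3,0,0.4,0,0,-4,0]
}}

```text
time: 21.5
ee_pos: [0.621, 0.0011, 0.1723]
orientation: [-3.141, 0.032, 0.005]
force: [0.8, 0.2, 0.3]
width: 0.0344
grip_force: 0.0
```

Request:
{"name": "apply_moves", "arguments": {
  "series": [0.4,-5,0,-2,0,0.4,-5,0,-1,0,0.4,-5,0,0,0,0.4,0,0,0,-0.175,0.4,0,0,0,-0.175]
}}

```text
time: 22.12
ee_pos: [0.4712, 0.0042, 0.2033]
orientation: [3.097, 0.525, 0.001]
force: [0.5, -0.1, 0.2]
width: 0.0341
grip_force: 0.0
```

Request:
{"name": "apply_moves", "arguments": {
  "series": [0.4,0,0,0,-0.175,0.4,0,0,0,-0.175,0.4,0,0,0,-0.175,0.4,0,0,0,-0.175,0.4,0,0,0,0]
}}

```text
time: 22.75
ee_pos: [0.4717, 0.0041, 0.203]
orientation: [-2.735, -1.545, 0.001]
force: [-0.5, 0.1, -0.0]
width: 0.0344
grip_force: 0.0
```

Run:
```python
from h import *
import json
p=camera_params("wrist"); im=get_image("wrist")
cv2.imwrite("pics/w6.png",cv2.resize(im[:,:,::-1],(784,588)))
json.dump({k:np.array(v).tolist() for k,v in p.items()},open("w6.json","w"))
for c in("wrist","scene","top"):
  if c!="wrist": get_image(c)
  print([(np.round(d["point"],3),d["score"]) for d in spot_point(c,"selector_grip")[:2]])
print(pose()[:2]); go(.4715,.004,.14,1.028)
```

```text
[(array([0.474, 0.   , 0.128]), 0.92)]
[(array([0.471, 0.004, 0.122]), 0.58)]
[(array([ 0.47 , -0.   ,  0.124]), 0.63)]
(array([0.47171056, 0.00413047, 0.20321938]), np.float64(1.0283327715292752))
t 23.05 shift cm [-0.02 -0.01  6.32] norm 6.32 yaw 0.0
```

View pics/w6.png

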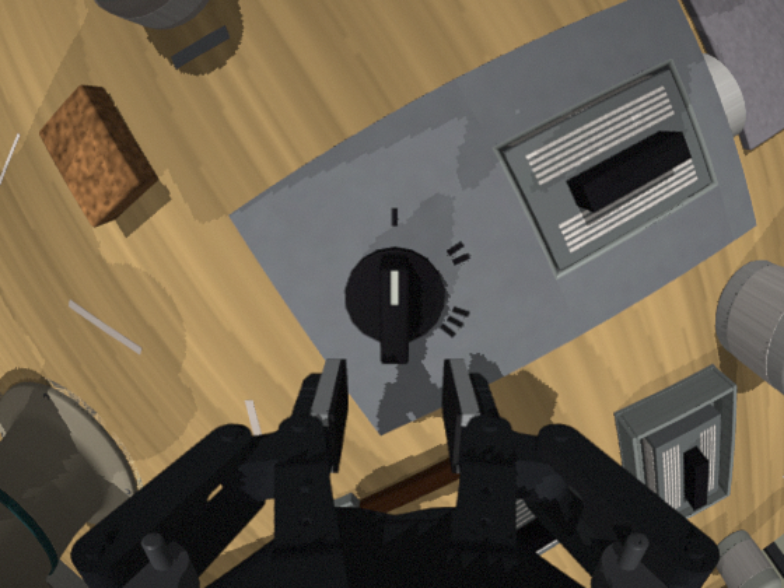

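The fresh cassette sits flush in the recess at (620,165). The knob bar (395, 255..362) lines up with the tool and sits between the fingers.

Request:
{"name": "apply_moves", "arguments": {
  "series": [0.4,0,0,3,0,0.4,0,0,3,0,0.4,0,0,1.4,0,0,0,0,0,0,0,0,0,0,0],
  "force": 60
}}

```text
time: 23.68
ee_pos: [0.4716, 0.0042, 0.1296]
orientation: [-2.734, -1.547, 0.001]
force: [-1.0, 0.3, -4.9]
width: 0.0124
grip_force: 60.5
```

Request:
{"name": "apply_moves", "arguments": {
  "series": [0,0,0,0,0,0,0,0,0.4,0,0,0,0,0.4,0,0,0,0,0.3,0,0,0,0,0,0]
}}

```text
time: 24.3
ee_pos: [0.4718, 0.0042, 0.1204]
orientation: [2.734, 1.547, 0.001]
force: [-9.1, 0.8, 10.2]
width: 0.0125
grip_force: 62.5
```

Request:
{"name": "apply_moves", "arguments": {
  "series": [0,0,0,0.1,0.175,0,0,0,0,0.175,0,0,0,0,0.175,0,0,0,0,0.175,0,0,0,0,0.175]
}}

```text
time: 24.92
ee_pos: [0.4717, 0.0044, 0.1203]
orientation: [-3.133, -0.234, -0.001]
force: [-13.6, 1.7, 15.7]
width: 0.0125
grip_force: 63.5
```

Request:
{"name": "apply_moves", "arguments": {
  "series": [0,0,0,0,0.172,0,0,0,0,0,0,0,0,0,0,0,0,0,0,0,0,0,0,0,0]
}}

```text
time: 25.55
ee_pos: [0.4717, 0.0045, 0.1204]
orientation: [-3.141, 0.027, -0.001]
force: [-13.7, 3.1, 16.6]
width: 0.0125
grip_force: 63.5
```

Run:
```python
from h import *
s=read_state();print(pose(s)[:2],s["force"],s["moment"],s["width"])
```

```text
(array([0.47170677, 0.00448681, 0.12037388]), np.float64(-0.016878998063887558)) [-13.71475648   3.06386724  16.60666925] [ 0.35568421  2.50955476 -0.00428174] 0.012536217421280936
```

Turned to heading −0.017, the extractor's own axis. Now I ease up 1 cm with the grip on, release and lift clear.

Request:
{"name": "apply_moves", "arguments": {
  "series": [0,0,0,-0.4,0,0,0,0,-0.4,0,0,0,0,-0.3,0,0,0,0,-0.1,0,0.15,0,0,0,0]
}}

```text
time: 26.18
ee_pos: [0.4714, 0.0045, 0.1294]
orientation: [-3.141, 0.027, 0.001]
force: [-5.3, 2.3, -0.2]
width: 0.0131
grip_force: 42.5
```

Request:
{"name": "apply_moves", "arguments": {
  "series": [0.4,0,0,0,0,0.4,0,0,0,0,0.4,0,0,-3,0,0.4,0,0,-5,0,0.4,0,0,-3,0]
}}

```text
time: 26.8
ee_pos: [0.4726, 0.0039, 0.2425]
orientation: [3.141, -0.027, 0.008]
force: [1.4, 1.3, -0.5]
width: 0.0341
grip_force: 0.0
```

Run:
```python
from h import *
p=camera_params("wrist"); im=get_image("wrist")
cv2.imwrite("pics/w7.png",cv2.resize(im[:,:,::-1],(784,588)))
im=get_image("scene"); cv2.imwrite("pics/s7.png",cv2.resize(im[150:320,100:360,::-1],(780,510),interpolation=cv2.INTER_CUBIC))
print([(np.round(d["point"],3),d["score"]) for d in spot_point("scene","selector_grip")[:2]])
for c in("scene",):print([(np.round(d["point"],3),d["score"]) for d in spot_point(c,"cassette_fresh")[:4]])
```

```text
[(array([0.473, 0.007, 0.12 ]), 0.79)]
[(array([0.619, 0.001, 0.052]), 0.75)]
```

View pics/w7.png

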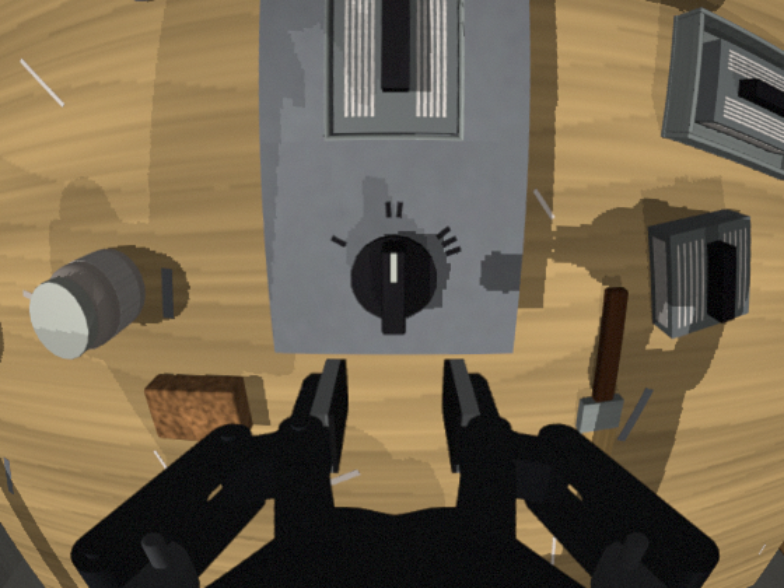

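View pics/s7.png

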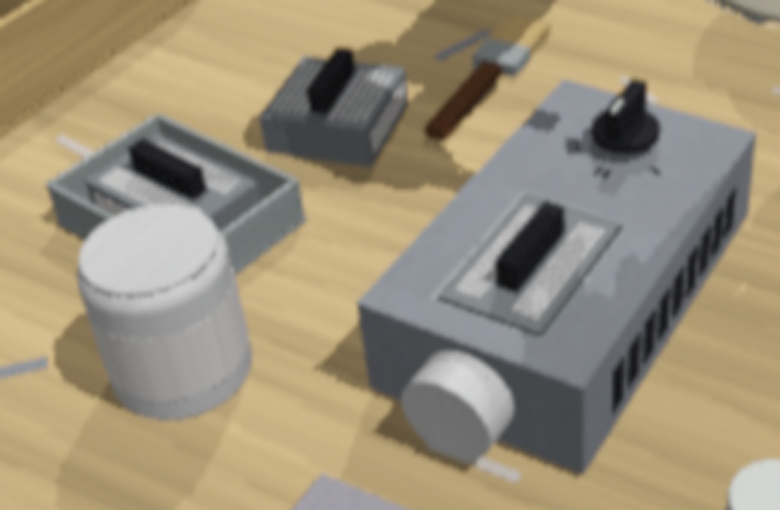

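The pointer sits at the two-bar mark (393,265). The fresh cassette is flush, and the old one stands upright in the tray. Handing in.

```bash
python3 -c "
from station import *
print(sign_off())"
```

```text
the job is handed in; nothing more can be done
None
```

The job is handed in at about 27 s of the 70 s limit: the old cassette is upright in the tray, the fresh one is pressed flush with the extractor's top, the selector is at the two-bar mark and sprung back out, and nothing else was moved.

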